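Tip the bushes from the trough into a bin

ROBOT

A 6-joint arm with a two-finger parallel gripper is mounted at the origin on the work surface. World frame = base frame: x ahead of the robot, y to its left, z up, the work surface at z = 0. Lengths are in m, angles in rad, forces in N, time in s.
With the tool pointing down it reaches from about 0.35 to 0.975 m from the base axis. Payload 4.9 kg.
Tool frame: the origin (TCP) lies at the very end of the fingers, on their centre line; the grasp point (between the pads) lies 19 mm behind it (ctrl.grasp_offset is the distance from the TCP to the grasp point, in m); y points along the fingers, z is the direction in which the jaws open and shut, and the axes are right-handed (so a half turn about y gives the same grasp; the last joint's range is limited). The gripper opens to 85 mm and grips with 20 to 120 N. Pads are 22 mm wide; open, the fingers measure 114 mm over their backs; the gripper's body (76 mm by 85 mm) begins 54 mm behind the grasp point. The pads swing forward as they close: fully open they stand 13 mm farther back than shut.
Start: joints at [0.996, 0.053, 1.613, -0, 1.476, -0.119], TCP at [0.275, 0.561, 0.208] pointing down, gripper open.
Joint ranges: [-3.01, 3.01], [-1.01, 2.22], [0.06, 2.58], [-1.02, 4.17], [0.09, 2.62], [-3.14, 3.14]. Speed limits (rad/s): [2.57, 2.57, 3.14, 3.14, 3.14, 3.14].

INTERFACE

Orientations are given as a rotation vector (axis times angle).
In Python, from station import ctrl, eyes, finish_job, find_in, regions_of, pinpoint gives the robot as it stands.
- The arm moves only by the tool play_rows, never from a script. Its argument "moves" is a list of rows, each an object of numbers: "x", "y", "z": the shift along the world's x, y, z in cm; "turn": the turn about the world's z in degrees; "jaw": the finger opening in cm, from 0 to 8.54. A call has 1 to 8 rows; each row shifts and turns the commanded pose from where the row before left it; what a row does not reach is not made up. A row lasts 1/12 s, in which the tool goes at most 41.7 mm and 7.16 degrees, less where a joint would pass 70% of its speed; a pose out of reach is approached as far as the arm can. A call is refused whole if a number of a shift passes 4.17 or a number of a turn 7.16, either way. A call with a gripper value outside its range is refused whole. The fingers move at their own pace and stop on an object; "squeeze" is the grip in N (left out, the last holds). Time passes only in rows, so rows that do not move let the fingers close. It gives the time, the measured TCP pose, the force and the opening at its end, in the units of the state.
- ctrl.get_obs(): the state, without advancing time (a new reading comes with each control period).
- eyes.get_image(name): name is "side" or "top" or "wrist"; returns a dict with "img" (384x512x3 uint8, red, green, blue), "camera_matrix" (3x3 intrinsics, pixels), "cam_to_world" (4x4, takes a point from camera to world coordinates). Camera axes: x right, y up, looking along -z (the intrinsics and any distortion apply to the point x, -y, -z); pixel columns grow to the right and rows downward; lengths in m; the calibration is good to about 2 mm. A picture is of the moment at which its call begins. There is no depth.
- finish_job(): hands the job in, once; it reports no verdict.
Trained networks look in the newest picture that a camera, given by its name, has taken for a name from the list of things; names that differ only in an ending like _2 or _b are one class to them, and where a whole thing is asked for, a point or a joint stands for the part that bears it (a point fixed in the world has none). Each returns a list of dicts, best first, with "score" (0 to 1); they miss things now and then, are a little off and sometimes report something else, mostly with a low value. They report only what shows in the picture. A call takes as long as a camera call.
- find_in(camera, query): "point" ([column, row] in pixels, amid what is visible of it).
- regions_of(camera, query): "pixels" (384x512 bool, what is visible of it) and "point" ([column, row] in pixels, amid what is visible of it).
- pinpoint(camera, query): "point" ([column, row] in pixels: a listed point, or the origin of a listed thing).
The state is a dict: "t": time; "q": joint angles; "dq": joint speeds; "effort": joint torques, N m; "tool_pos": TCP position; "tool_rot": TCP orientation; "contact_force": force on the tool from outside, world axes, zero at the start; "wrist_torque": the same for the moment, N m; "opening": finger opening in m.
Only numpy, scipy, OpenCV 4.12 (cv2) and the standard library are available. Lean on these libraries where they do the work, as an engineer would, in place of code of your own. Each camera call takes 0.05 s, during which the arm holds its last target.

TASK

Put the empty blue bin squarely in the yellow outline below the trough's open end, then press down the edge of the trough at that end so that all six steel bushes slide into the bin. Once they are all in the bin, push the trough back to level, leaving the bin in its outline. Don't touch the bushes with the robot, and leave everything else on the bench where it is.

Things in the scene. Friction and masses are not known exactly. Their poses are not given: they have to be found in the camera images.
- stand: Fixed stand of the tipping trough: dark base plate 196 x 140 x 8 with two grey posts (outer faces 188 apart, 44 wide, tops 178 above the table). Origin on the table, under the pivot. Its y axis points along the trough towards the open (lip) end; its x axis lies along the pivot, z up. Place and yaw vary.
- pivot (a point): On the pivot axis, midway between the posts, 160 above the table; axes as the stand's. The trough is bare aluminium sheet, 280 long (140 either side of the pivot), inner width 90, its floor 12 above this axis, walls up to 42 above it, closed at the tail (-y) end, open at the lip (+y) end.
- trough (a joint): The trough's angle: 0 is level, against its home stop; it grows as the lip end goes down, to the other stop at 0.65. The pivot is stiff: about 5 N pressed down on a flange 115 mm from the pivot moves it when empty, 8 N with the bushes at its tail, and it stays at whatever angle it is left. The smooth-floored trough lets the bushes slide from about 0.27 to 0.4 rad on.
- flange (a point): On the trough, top of its flange on the stand's -x side, in line with the pivot (65 from the centre line). Each long wall has such a flat folded-out flange, from 50 to 80 mm off the centre line, along the whole 280 length; its top is 202 above the table when level. Either one can be pressed, near the lip to tip, near the tail to level.
- lip (a point): Middle of the floor's open edge, on the trough; it moves with the trough. When fully tipped it is about 85 above the table, 25 above a bin's rim; the raised tail end has then swung in to about 85 mm (horizontally) from the pivot.
- bin_place (a point): Centre, on the table, of the place for the bin below the lip: a square outline of 8 mm wide yellow lines painted flat on the table, 200 inside, centred 185 mm from the stand's origin along its +y. Axes as the stand's.
- bin_mid (a point): Centre, 30 above its underside, of the empty loose blue bin: 190 x 190 outside at the rim, 60 tall, inside 166 x 166, floor 4 thick. Rim 12 thick and 14 tall all round, walls below it 5 thick, flush with the rim's inner side. About 0.35 kg. Axes along its sides, z up. (A second such bin, already full, is fixed at the left side and is not used.)
- part1_mid (a point): One of six equal turned steel flanged bushes standing in the trough: flange 32 dia x 8, then 20 dia, 22 tall in all, about 80 g; this point is half-way up its axis, 11 above its underside.
- part2_mid (a point): One of six equal turned steel flanged bushes standing in the trough: flange 32 dia x 8, then 20 dia, 22 tall in all, about 80 g; this point is half-way up its axis, 11 above its underside.
- part3_mid (a point): One of six equal turned steel flanged bushes standing in the trough: flange 32 dia x 8, then 20 dia, 22 tall in all, about 80 g; this point is half-way up its axis, 11 above its underside.
- part4_mid (a point): One of six equal turned steel flanged bushes standing in the trough: flange 32 dia x 8, then 20 dia, 22 tall in all, about 80 g; this point is half-way up its axis, 11 above its underside.
- part5_mid (a point): One of six equal turned steel flanged bushes standing in the trough: flange 32 dia x 8, then 20 dia, 22 tall in all, about 80 g; this point is half-way up its axis, 11 above its underside.
- part6_mid (a point): One of six equal turned steel flanged bushes standing in the trough: flange 32 dia x 8, then 20 dia, 22 tall in all, about 80 g; this point is half-way up its axis, 11 above its underside.
- wrench: Bystander, loose, to be left alone: steel open-ended wrench lying flat, near the robot side of the stand.
- oilcan: Bystander, loose, to be left alone: plain metal can, 52 dia x 120 tall, upright on the far side of the stand.
- brush: Bystander, loose, to be left alone: hand brush lying flat on the far side of the stand.
- caliper: Bystander, loose, to be left alone: digital caliper, 170 long, lying flat at the right of the stand.
- gauge: Bystander, loose, to be left alone: ground steel block 60 x 40 x 30 at the right of the stand.
- collar: Bystander, loose, to be left alone: dark steel ring 64 outer dia x 25 tall lying flat on the table under the tail of the trough.

How it is judged:
On the way, in this order (a step that is already met when the one before it is completed fails the run):
1. the bin stands in the yellow outline, with the trough still level (horizontal distance between bin_mid and bin_place below 0.03 m and angle between bin_mid's own z axis and vertical below 0.1 rad and height (world z) of bin_mid below 0.036 m and (angle between the x axis of bin_mid and the x axis of bin_place, either way round below 0.26 rad or angle between the x axis of bin_mid and the y axis of bin_place, either way round below 0.26 rad) and value of joint trough below 0.1 rad and linear speed of bin below 0.03 m/s), for 0.2 s.
2. all six bushes are in the bin while the trough is still tipped (x of part1_mid in the frame of bin_mid between -0.085 and 0.085 m and y of part1_mid in the frame of bin_mid between -0.085 and 0.085 m and z of each of part1_mid, part2_mid, part3_mid, part4_mid, part5_mid, part6_mid in the frame of bin_mid below 0.03 m and x of part2_mid in the frame of bin_mid between -0.085 and 0.085 m and y of part2_mid in the frame of bin_mid between -0.085 and 0.085 m and x of part3_mid in the frame of bin_mid between -0.085 and 0.085 m and y of part3_mid in the frame of bin_mid between -0.085 and 0.085 m and x of part4_mid in the frame of bin_mid between -0.085 and 0.085 m and y of part4_mid in the frame of bin_mid between -0.085 and 0.085 m and x of part5_mid in the frame of bin_mid between -0.085 and 0.085 m and y of part5_mid in the frame of bin_mid between -0.085 and 0.085 m and x of part6_mid in the frame of bin_mid between -0.085 and 0.085 m and y of part6_mid in the frame of bin_mid between -0.085 and 0.085 m and value of joint trough above 0.2 rad), for 0.2 s.
At the end, for the whole second after the job is handed in: All six bushes lie at rest inside the bin; the bin stands flat on the table in the yellow outline (centre within 30 mm, sides within 15 degrees of square) and the trough is back level (within 0.06 rad) (x of part1_mid in the frame of bin_mid between -0.085 and 0.085 m and y of part1_mid in the frame of bin_mid between -0.085 and 0.085 m and z of each of part1_mid, part2_mid, part3_mid, part4_mid, part5_mid, part6_mid in the frame of bin_mid below 0.03 m and x of part2_mid in the frame of bin_mid between -0.085 and 0.085 m and y of part2_mid in the frame of bin_mid between -0.085 and 0.085 m and x of part3_mid in the frame of bin_mid between -0.085 and 0.085 m and y of part3_mid in the frame of bin_mid between -0.085 and 0.085 m and x of part4_mid in the frame of bin_mid between -0.085 and 0.085 m and y of part4_mid in the frame of bin_mid between -0.085 and 0.085 m and x of part5_mid in the frame of bin_mid between -0.085 and 0.085 m and y of part5_mid in the frame of bin_mid between -0.085 and 0.085 m and x of part6_mid in the frame of bin_mid between -0.085 and 0.085 m and y of part6_mid in the frame of bin_mid between -0.085 and 0.085 m and horizontal distance between bin_mid and bin_place below 0.03 m and angle between bin_mid's own z axis and vertical below 0.1 rad and height (world z) of bin_mid below 0.036 m and (angle between the x axis of bin_mid and the x axis of bin_place, either way round below 0.26 rad or angle between the x axis of bin_mid and the y axis of bin_place, either way round below 0.26 rad) and value of joint trough below 0.06 rad and linear speed of bin below 0.02 m/s and linear speed of each of part1, part2, part3, part4, part5, part6 below 0.03 m/s); the robot touches nothing.
It fails at once if the robot touches a bush (contact force between any of the fingers, the arm and part1 above 0.5 N or contact force between any of the fingers, the arm and part2 above 0.5 N or contact force between any of the fingers, the arm and part3 above 0.5 N or contact force between any of the fingers, the arm and part4 above 0.5 N or contact force between any of the fingers, the arm and part5 above 0.5 N or contact force between any of the fingers, the arm and part6 above 0.5 N).
It fails at once if a bystander is moved by more than 30 mm (distance of any of wrench, oilcan, brush, caliper, gauge, collar from where it was at the start of the episode above 0.03 m).
It also fails if it takes over 64 s, if anything falls off the work surface, if the arm or the gripper's body presses on something with over 40 N, if the wrist force passes 120 N, or if a joint passes its speed limit or range.

## Working session

There is one attempt and no reset: what is moved stays moved. The work goes in short steps, Python scripts to look and compute and a tool call to move; the robot and the scene stay as the last step left them, time stands still between calls to the robot, and variables do not carry over. Pictures are saved under pics/ and viewed, and the job is handed in when it is done.

Besides the shell and the picture viewer there is one more tool, called after "Call:" as name(argument=value, ...), one argument or row to a line, values as JSON. play_rows: Moves the arm, as the interface text tells. Its arguments: {"type":"object","properties":{"moves":{"type":"array"},"squeeze":{"type":"number"}},"required":["moves"]}

```bash
mkdir -p pics; ls
cat > h.py <<'E'
from station import ctrl, eyes, finish_job, find_in, regions_of, pinpoint
import numpy as np, cv2
def shot(name,fn):
    d=eyes.get_image(name); cv2.imwrite('pics/'+fn,d['img'][:,:,::-1]); return d
def ray(d,px,z):
    K=d['camera_matrix'];T=d['cam_to_world']
    v=np.linalg.inv(K)@np.array([px[0],px[1],1.0]); v=np.array([v[0],-v[1],-v[2]])
    v=T[:3,:3]@v; o=T[:3,3]; return o+v*(z-o[2])/v[2]
def proj(d,p):
    T=d['cam_to_world']; c=T[:3,:3].T@(np.array(p)-T[:3,3]); u=d['camera_matrix']@np.array([c[0],-c[1],-c[2]]); return u[:2]/u[2]
E
python3 - <<'E'
from h import *
np.set_printoptions(precision=4,suppress=True)
ds={n:shot(n,n+'0.png') for n in ['top','side','wrist']}
zs={'stand':0,'pivot':.16,'flange':.202,'lip':.172,'bin_place':0,'bin_mid':.03,'part1_mid':.183,'wrench':0,'oilcan':0,'brush':0,'caliper':0,'gauge':0,'collar':0}
for c in ['top','side']:
    print(c,ds[c]['cam_to_world'][:3,3])
    for q,z in zs.items():
        for r in pinpoint(c,q)[:6 if 'part' in q else 2]:
            print(c,q,round(r['score'],2),np.array(r['point']),ray(ds[c],r['point'],z))
o=ctrl.get_obs();print(o['t'],o['tool_pos'],o['tool_rot'],o['opening'])
E
```

```text
pics
top [ 0.4646 -0.0837  1.33  ]
top pivot 0.89 [272.8 205.7] [ 0.5039 -0.122   0.16  ]
top pivot 0.61 [287.4 192.1] [ 0.5445 -0.1648  0.16  ]
top flange 0.97 [272.  227.7] [ 0.4403 -0.1188  0.202 ]
top flange 0.48 [313.7 205.1] [ 0.5053 -0.2367  0.202 ]
top lip 0.98 [220.6 217.1] [0.469  0.0299 0.172 ]
top lip 0.64 [271.4 227.2] [ 0.4411 -0.118   0.172 ]
top bin_mid 0.94 [134.7 199.9] [0.5231 0.3256 0.03  ]
top bin_mid 0.3 [289.8 204.7] [ 0.5121 -0.1818  0.03  ]
top part1_mid 0.52 [308.5 203.8] [ 0.5096 -0.2243  0.183 ]
top wrench 0.79 [287.6 249.9] [ 0.3629 -0.1775  0.    ]
top oilcan 0.83 [286.6 156.5] [ 0.6758 -0.1726  0.    ]
top oilcan 0.32 [275.  194.2] [ 0.5479 -0.1343  0.    ]
top brush 0.51 [273.6 227.7] [ 0.436  -0.1304  0.    ]
top caliper 0.66 [359.7 211.1] [ 0.4939 -0.4181  0.    ]
top gauge 0.54 [367.3 157.1] [ 0.6764 -0.4452  0.    ]
top gauge 0.52 [285.6 191.5] [ 0.5574 -0.1698  0.    ]
top collar 0.35 [315.7 206.1] [ 0.5093 -0.2709  0.    ]
side [ 0.0394 -0.6358  0.6721]
side stand 0.92 [251.5 252.6] [ 0.4994 -0.1025  0.    ]
side pivot 0.67 [252.7 199.2] [ 0.503 
[... 171 characters left out ...]
0.03  ]
side bin_mid 0.52 [302.8 286.6] [ 0.4969 -0.2772  0.03  ]
side part1_mid 0.45 [297.4 211.7] [ 0.5258 -0.2151  0.183 ]
side wrench 0.84 [225.1 303.3] [ 0.3552 -0.186   0.    ]
side oilcan 0.65 [254.7 253.8] [ 0.5028 -0.1108  0.    ]
side oilcan 0.59 [273.  192.9] [0.717 0.055 0.   ]
side brush 0.3 [300.  287.4] [ 0.5117 -0.258   0.    ]
side caliper 0.96 [353.3 334.1] [ 0.5068 -0.4114  0.    ]
side gauge 0.58 [411.2 298.6] [ 0.6784 -0.4375  0.    ]
side gauge 0.53 [307.7 205.2] [ 0.7535 -0.0549  0.    ]
side collar 0.97 [301.3 286.1] [ 0.5167 -0.2572  0.    ]
side collar 0.71 [208.3 175.7] [0.62   0.2578 0.    ]
1.45 [0.2751 0.5612 0.2077] [-1.5411  0.3574 -0.3574] 0.08527831109412129
```

View pics/top0.png

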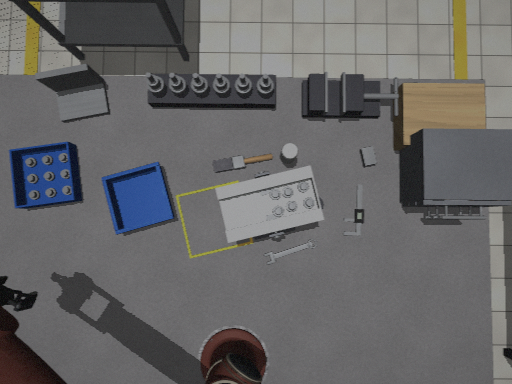

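View pics/side0.png

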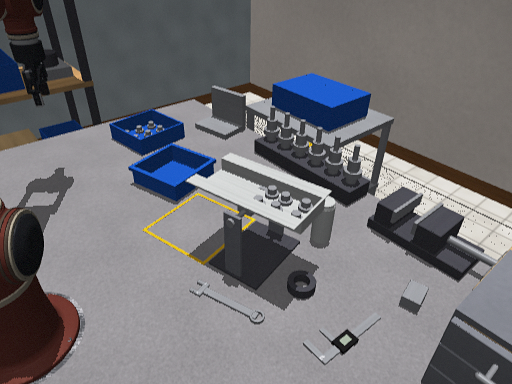

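View pics/wrist0.png

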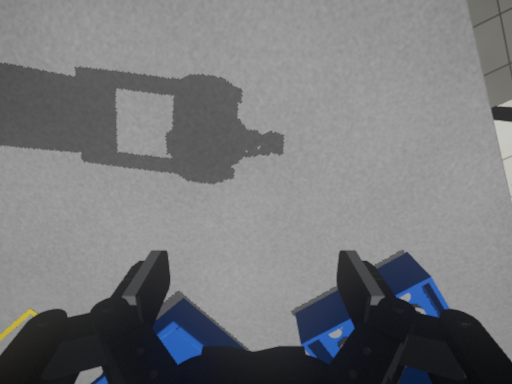

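Run:
```python
from h import *
np.set_printoptions(precision=4,suppress=True)
d=eyes.get_image('top'); im=d['img']
hsv=cv2.cvtColor(im,cv2.COLOR_RGB2HSV)
b=cv2.inRange(hsv,(105,120,30),(130,255,255)); 
n,l,s,c=cv2.connectedComponentsWithStats(b)
for i in range(1,n):
    if s[i,4]>500: print(i,s[i],c[i])
i=l[199,139]; print(i)
m=np.uint8(l==i)
pts=np.argwhere(m)[:,::-1]
W=np.array([ray(d,p,.06)[:2] for p in pts])
r=cv2.minAreaRect(np.float32(W)*1000);print('bin rim mm',r,cv2.boxPoints(r))
y=cv2.inRange(hsv,(22,120,80),(38,255,255)); y[:170]=0;y[:,:170]=0;y[270:]=0;y[:,270:]=0
pts=np.argwhere(y)[:,::-1]
W=np.array([ray(d,p,0)[:2] for p in pts])*1000
np.save('y.npy',W)
r=cv2.minAreaRect(np.float32(W));print('yel',len(W),r)
print(cv2.boxPoints(r))
for c in ['top','side']:
  dd=d if c=='top' else shot('side','s1.png')
  for q,z in [('pivot',.16),('lip',.172),('flange',.202)]:
    for r in regions_of(c,q)[:1]:
        print(c,q,r['score'],r['point'],r['pixels'].sum())
        if c=='top':
            P=np.argwhere(r['pixels'])[:,::-1]
            rr=cv2.minAreaRect(np.float32([ray(d,p,.202)[:2]*1000 for p in P]));print(rr,cv2.boxPoints(rr)); break
  
big=cv2.resize(im[140:270,90:340],None,fx=3.2,fy=3.2,interpolation=cv2.INTER_CUBIC);cv2.imwrite('pics/z.png',big[:,:,::-1])
```

```text
1 [   9  142   73   66 3214] [ 44.1217 174.5877]
2 [ 102  162   72   72 3530] [137.3099 197.5091]
2
bin rim mm ((530.0785522460938, 308.1355895996094), (189.3173065185547, 191.7519073486328), 16.40532112121582) [[412.1954 373.3737]
 [466.352  189.4285]
 [647.9617 242.8975]
 [593.8051 426.8427]]
yel 375 ((463.8603820800781, 69.5524673461914), (215.57235717773438, 213.4149169921875), 14.184907913208008)
[[333.2117 146.5932]
 [385.5095 -60.3147]
 [594.509   -7.4883]
 [542.2113 199.4196]]
top pivot 0.59 [261.7, 206.2] 5802
((492.58599853515625, -53.197723388671875), (195.53842163085938, 396.6612854003906), 14.380309104919434) [[ 348.6232  114.6373]
 [ 447.1368 -269.5961]
 [ 636.5488 -221.0327]
 [ 538.0352  163.2006]]
top lip 0.74 [264.9, 203.4] 5149
((508.09747314453125, -108.74420166015625), (166.65591430664062, 284.9365234375), 14.649590492248535) [[ 391.4473    8.0183]
 [ 463.5096 -267.6551]
 [ 624.7477 -225.5067]
 [ 552.6853   50.1667]]
top flange 0.74 [259.0, 205.4] 4783
((509.1953125, -108.68446350097656), (161.96932983398438, 279.8499755859375), 14.490206718444824) [[ 395.7755    6.526 ]
 [ 465.798  -264.422 ]
 [ 622.6151 -223.895 ]
 [ 552.5926   47.0531]]
side pivot 0.59 [253.3, 216.5] 9506
side lip 0.91 [258.6, 189.1] 5000
side flange 0.74 [257.5, 186.2] 5196
```

View pics/z.png

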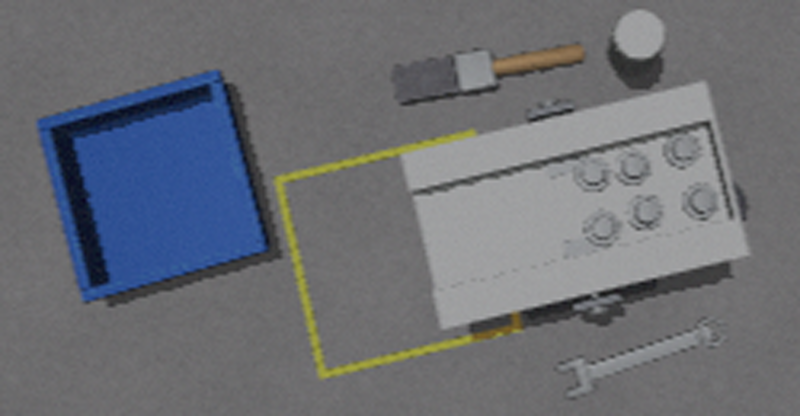

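Run:
```python
from h import *
from scipy.spatial.transform import Rotation as R
np.set_printoptions(precision=4,suppress=True)
o=ctrl.get_obs(); M=R.from_rotvec(o['tool_rot']).as_matrix(); print(M)
z=M[:,2]; print('tool z ang',np.degrees(np.arctan2(z[1],z[0])), 'want 106.4 or -73.6',o['t'])
```

```text
[[ 0.8979  0.      0.4401]
 [-0.4401 -0.      0.8979]
 [ 0.     -1.      0.    ]]
tool z ang 63.88813662559456 want 106.4 or -73.6 1.85
```

Call:
play_rows(
  moves=[
    {"x": 2.88,"y": -2.1,"turn": 7.1,"jaw": 5},
    {"x": 2.88,"y": -2.1,"turn": 7.1},
    {"x": 2.88,"y": -2.1,"turn": 7.1},
    {"x": 2.88,"y": -2.1,"turn": 7.1},
    {"x": 2.88,"y": -2.1,"turn": 7.1},
    {"x": 2.88,"y": -2.1,"turn": 7},
    {"x": 2.88,"y": -2.1},
    {"x": 2.84,"y": -2.1},
  ],
  squeeze=40,
)

```text
invalid input
```

Call:
play_rows(
  moves=[
    {"z": -3.5},
    {"z": -3.5},
    {"z": -2},
    {},
  ],
)

```text
invalid input
```

Run:
```python
from h import *
from scipy.spatial.transform import Rotation as R
np.set_printoptions(precision=4,suppress=True)
shot('wrist','w1.png');shot('side','s2.png')
o=ctrl.get_obs(); M=R.from_rotvec(o['tool_rot']).as_matrix(); print(M,o['tool_pos'],o['opening'],o['contact_force'],o['t'])
```

```text
[[ 0.8979  0.      0.4402]
 [-0.4402  0.      0.8979]
 [ 0.     -1.      0.    ]] [0.2751 0.5612 0.2077] 0.08540842794070759 [-0.1515 -0.3609  0.1021] 1.95
```

View pics/w1.png

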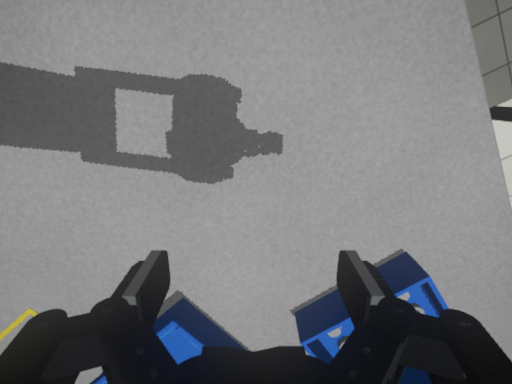

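View pics/s2.png

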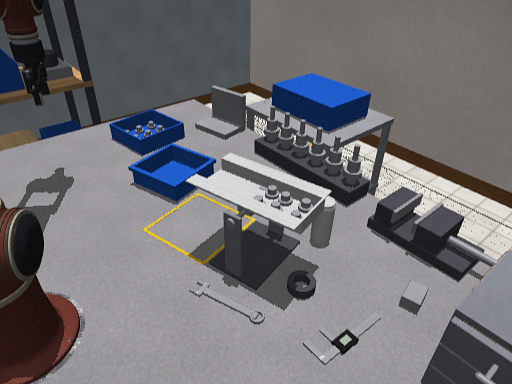

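Both calls were refused, so the pictures show the arm still at its start pose. Probably every row needs all five fields.

Call:
play_rows(
  moves=[
    {"x": 2.88,"y": -2.1,"z": 0,"turn": 7.1,"jaw": 5},
    {"x": 2.88,"y": -2.1,"z": 0,"turn": 7.1,"jaw": 5},
    {"x": 2.88,"y": -2.1,"z": 0,"turn": 7.1,"jaw": 5},
    {"x": 2.88,"y": -2.1,"z": 0,"turn": 7.1,"jaw": 5},
    {"x": 2.88,"y": -2.1,"z": 0,"turn": 7.1,"jaw": 5},
    {"x": 2.88,"y": -2.1,"z": 0,"turn": 7,"jaw": 5},
    {"x": 2.88,"y": -2.1,"z": 0,"turn": 0,"jaw": 5},
    {"x": 2.84,"y": -2.1,"z": 0,"turn": 0,"jaw": 5},
  ],
  squeeze=40,
)

```text
t: 2.62
tool_pos: [0.5064, 0.392, 0.2078]
tool_rot: [-1.559, -0.225, 0.224]
contact_force: [0.4, 0.8, 0.4]
opening: 0.0497
```

Call:
play_rows(
  moves=[
    {"x": 0,"y": 0,"z": -3.5,"turn": 0,"jaw": 5},
    {"x": 0,"y": 0,"z": -3.5,"turn": 0,"jaw": 5},
    {"x": 0,"y": 0,"z": -2,"turn": 0,"jaw": 5},
    {"x": 0,"y": 0,"z": 0,"turn": 0,"jaw": 5},
  ],
)

```text
t: 2.95
tool_pos: [0.5018, 0.3906, 0.1109]
tool_rot: [-1.564, -0.216, 0.232]
contact_force: [-1.2, -0.7, -0.3]
opening: 0.0501
```

Run:
```python
from h import *
from scipy.spatial.transform import Rotation as R
np.set_printoptions(precision=4,suppress=True)
d=shot('wrist','w2.png')
o=ctrl.get_obs(); M=R.from_rotvec(o['tool_rot']).as_matrix(); print(M,o['tool_pos'],o['opening'],o['contact_force'],o['t'])
print(np.degrees(np.arctan2(M[1,2],M[0,2])))
```

```text
[[ 0.9595 -0.0056 -0.2818]
 [ 0.2818 -0.0034  0.9595]
 [-0.0063 -1.     -0.0017]] [0.5032 0.3918 0.1143] 0.05005643366727024 [-0.533   0.2484  0.5188] 3.0
106.36634764066231
```

View pics/w2.png

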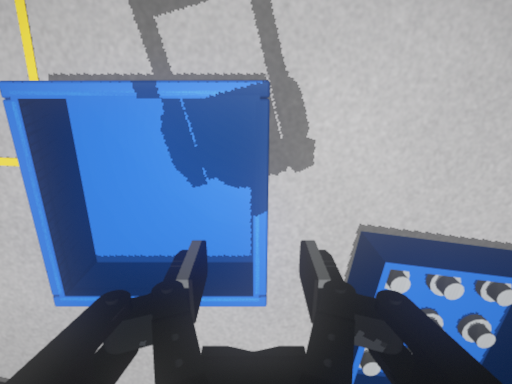

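Call:
play_rows(
  moves=[
    {"x": 0,"y": 0,"z": -3,"turn": 0,"jaw": 5},
    {"x": 0,"y": 0,"z": -3,"turn": 0,"jaw": 5},
    {"x": 0,"y": 0,"z": -2,"turn": 0,"jaw": 5},
    {"x": 0,"y": 0,"z": 0,"turn": 0,"jaw": 5},
    {"x": 0,"y": 0,"z": 0,"turn": 0,"jaw": 0.8},
    {"x": 0,"y": 0,"z": 0,"turn": 0,"jaw": 0.8},
    {"x": 0,"y": 0,"z": 0,"turn": 0,"jaw": 0.8},
    {"x": 0,"y": 0,"z": 0,"turn": 0,"jaw": 0.8},
  ],
)

```text
t: 3.67
tool_pos: [0.5067, 0.3943, 0.0406]
tool_rot: [-1.557, -0.228, 0.221]
contact_force: [0.0, 0.8, 0.7]
opening: 0.008
```

Call:
play_rows(
  moves=[
    {"x": 0,"y": 0,"z": 0,"turn": 0,"jaw": 0.5},
    {"x": 0,"y": 0,"z": 0,"turn": 0,"jaw": 0.5},
    {"x": 0,"y": 0,"z": 0,"turn": 0,"jaw": 0.5},
  ],
)

```text
t: 3.92
tool_pos: [0.5053, 0.3933, 0.0382]
tool_rot: [-1.559, -0.225, 0.224]
contact_force: [-0.8, 0.4, -0.2]
opening: 0.0049
```

Run:
```python
from h import *
shot('wrist','w3.png');d=shot('side','s3.png')
im=cv2.resize(d['img'][60:240,80:300],None,fx=3.5,fy=3.3,interpolation=cv2.INTER_CUBIC);cv2.imwrite('pics/s3z.png',im[:,:,::-1])
```

```text
(no output)
```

View pics/w3.png

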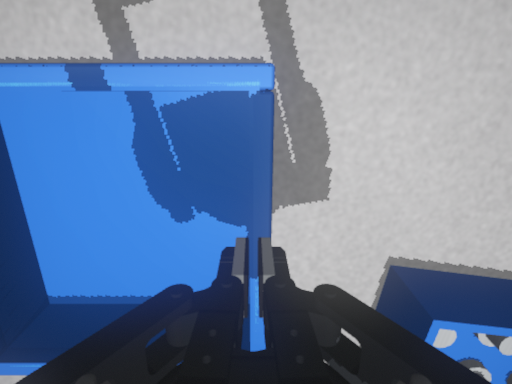

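View pics/s3z.png

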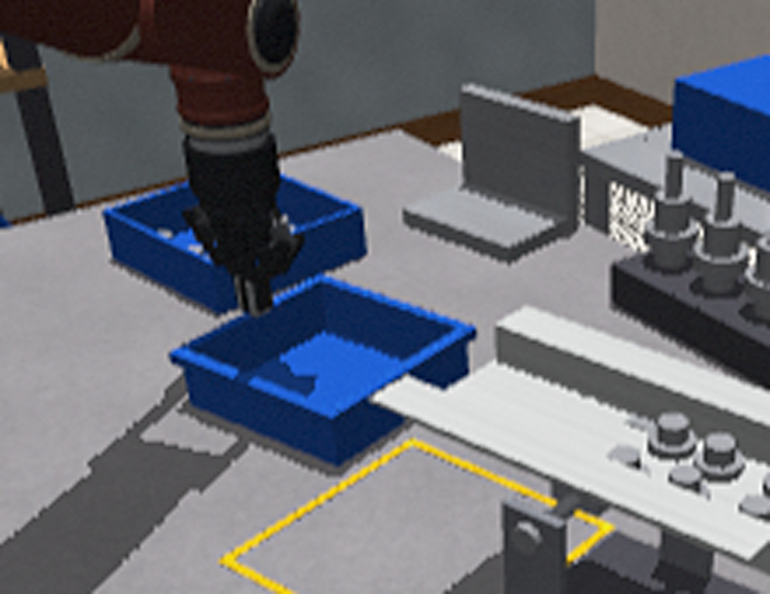

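Run:
```python
from h import *
np.set_printoptions(precision=4,suppress=True)
ds=eyes.get_image('side');dw=eyes.get_image('wrist');dt=shot('top','t3.png')
o=ctrl.get_obs();p=o['tool_pos'];print(p,o['opening'],o['t'])
for n,d in [('s',ds),('w',dw),('t',dt)]:
    print(n,'tcp',proj(d,p),'tcp+19',proj(d,p+[0,0,.019]),'rim top ctr',proj(d,[.505,.3935,.06]), 'cam',d['cam_to_world'][:3,3])
    im=d['img'].copy()
    f=4
    q=proj(d,p)
    x0=int(q[0])-70;y0=int(q[1])-60;x0=max(x0,0);y0=max(y0,0)
    im=cv2.resize(im[y0:y0+120,x0:x0+140],None,fx=5,fy=5,interpolation=cv2.INTER_CUBIC)
    for pt,col in [(p,(255,0,0)),(p+[0,0,.019],(255,255,0)),([.505,.3935,.06],(0,255,0))]:
        u=(proj(d,pt)-[x0,y0])*5; cv2.drawMarker(im,(int(u[0]),int(u[1])),col,0,12,1)
    cv2.imwrite(f'pics/q_{n}.png',im[:,:,::-1])
```

```text
[0.5051 0.3931 0.0376] 0.005012100067246576 4.1667
s tcp [154.1056 160.2119] tcp+19 [153.3318 155.0464] rim top ctr [153.1165 154.0722] cam [ 0.0394 -0.6358  0.6721]
w tcp [254.819  230.6806] tcp+19 [254.9916 245.8323] rim top ctr [255.7449 248.9868] cam [0.4265 0.3689 0.2035]
t tcp [113.0099 205.1389] tcp+19 [110.8243 204.9328] rim top ctr [110.3024 204.911 ] cam [ 0.4646 -0.0837  1.33  ]
```

View pics/q_s.png

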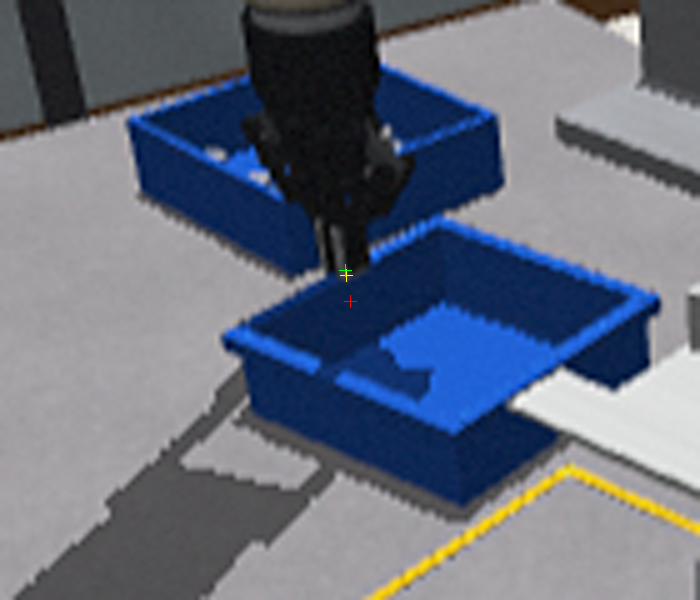

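View pics/q_w.png

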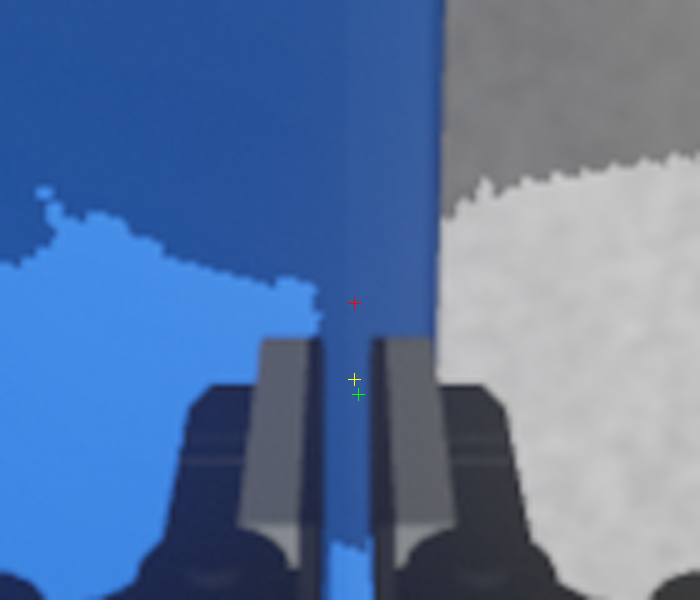

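Run:
```python
from h import *
np.set_printoptions(precision=4,suppress=True)
ds=eyes.get_image('side')
print(proj(ds,[.2751,.5612,.2077]),proj(ds,[.2751,.5612,.2207]))
im=cv2.imread('pics/side0.png')[40:130,0:100]
im=cv2.resize(im,None,fx=6,fy=6,interpolation=cv2.INTER_CUBIC)
for z,c in [(.2077,(0,0,255)),(.2207,(0,255,255))]:
    u=(proj(ds,[.2751,.5612,z])-[0,40])*6;cv2.drawMarker(im,(int(u[0]),int(u[1])),c,0,12,1)
cv2.imwrite('pics/q0.png',im)
dw=eyes.get_image('wrist');p=ctrl.get_obs()['tool_pos']
M=dw['cam_to_world'];print(M)
# bin rim edges seen from wrist, at z .06 
for px in [(272,210),(250,210),(273,65),(0,68),(0,90)]: print(px,ray(dw,px,.06))
```

```text
[ 47.0158 111.5033] [ 45.7203 107.2788]
[[-0.2823 -0.9075 -0.3111  0.4265]
 [ 0.9593 -0.2674 -0.0906  0.3689]
 [-0.001  -0.324   0.9461  0.2034]
 [ 0.      0.      0.      1.    ]]
(272, 210) [0.4803 0.395  0.06  ]
(250, 210) [0.4836 0.384  0.06  ]
(273, 65) [0.4133 0.3743 0.06  ]
(0, 68) [0.4492 0.2569 0.06  ]
(0, 90) [0.4589 0.257  0.06  ]
```

View pics/q0.png

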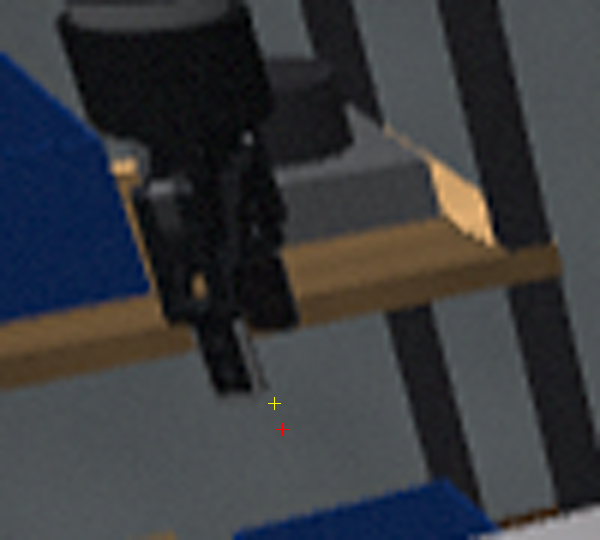

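View pics/t3.png

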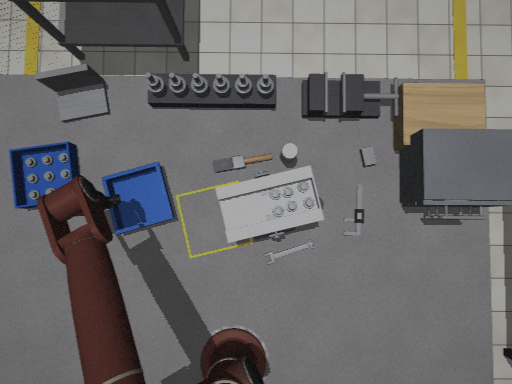

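Call:
play_rows(
  moves=[
    {"x": 0,"y": 0,"z": 0.5,"turn": 0,"jaw": 5},
    {"x": 0,"y": 0,"z": 0,"turn": 0,"jaw": 5},
    {"x": -0.1,"y": 0.3,"z": 0,"turn": 0,"jaw": 5},
    {"x": 0,"y": 0,"z": -1.5,"turn": 0,"jaw": 5},
    {"x": 0,"y": 0,"z": -1,"turn": 0,"jaw": 5},
    {"x": 0,"y": 0,"z": -0.5,"turn": 0,"jaw": 5},
    {"x": 0,"y": 0,"z": 0,"turn": 0,"jaw": 5},
  ],
)

```text
t: 4.85
tool_pos: [0.502, 0.3949, 0.0093]
tool_rot: [-1.561, -0.221, 0.229]
contact_force: [-0.4, -0.9, 0.4]
opening: 0.0502
```

Call:
play_rows(
  moves=[
    {"x": 0,"y": 0,"z": 0,"turn": 0,"jaw": 0.4},
    {"x": 0,"y": 0,"z": 0,"turn": 0,"jaw": 0.4},
    {"x": 0,"y": 0,"z": 0,"turn": 0,"jaw": 0.4},
    {"x": 0,"y": 0,"z": 0,"turn": 0,"jaw": 0.4},
    {"x": 0,"y": 0,"z": 0,"turn": 0,"jaw": 0.4},
  ],
)

```text
t: 5.27
tool_pos: [0.5046, 0.3965, 0.0134]
tool_rot: [-1.559, -0.225, 0.223]
contact_force: [0.7, 0.3, 0.7]
opening: 0.0109
```

Call:
play_rows(
  moves=[
    {"x": 0,"y": 0,"z": 0.5,"turn": 0,"jaw": 0.4},
    {"x": 0,"y": 0,"z": 0.5,"turn": 0,"jaw": 0.4},
    {"x": 0,"y": 0,"z": 0,"turn": 0,"jaw": 0.4},
    {"x": 0,"y": 0,"z": 0,"turn": 0,"jaw": 0.4},
  ],
  squeeze=70,
)

```text
t: 5.6
tool_pos: [0.5041, 0.3963, 0.023]
tool_rot: [-1.559, -0.225, 0.224]
contact_force: [-0.4, 0.4, -3.1]
opening: 0.0109
```

```bash
cat >> h.py <<'E'
def binrect(d,z=.06):
    hsv=cv2.cvtColor(d['img'],cv2.COLOR_RGB2HSV)
    b=cv2.inRange(hsv,(105,120,30),(130,255,255))
    b[:,:90]=0; b[:150]=0
    P=np.argwhere(b)[:,::-1]
    return cv2.minAreaRect(np.float32([ray(d,p,z)[:2]*1000 for p in P]))
E
python3 - <<'E'
from h import *
d=shot('side','s4.png');t=eyes.get_image('top');print(binrect(t,.065))
im=cv2.resize(d['img'][60:240,80:300],None,fx=3.5,fy=3.3,interpolation=cv2.INTER_CUBIC);cv2.imwrite('pics/s4z.png',im[:,:,::-1])
E
```

```text
((529.3495483398438, 309.4870300292969), (190.00201416015625, 194.41049194335938), 16.271291732788086)
```

View pics/s4z.png

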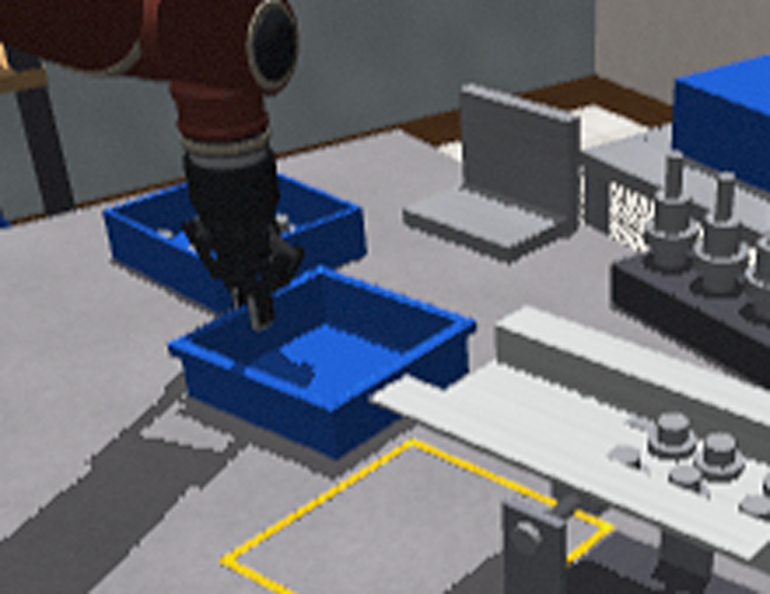

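Call:
play_rows(
  moves=[
    {"x": -0.4,"y": -1.5,"z": 0,"turn": -0.5,"jaw": 0.4},
    {"x": -0.8,"y": -3,"z": 0,"turn": -0.5,"jaw": 0.4},
    {"x": -0.9,"y": -3.6,"z": 0,"turn": -0.5,"jaw": 0.4},
    {"x": -1,"y": -3.8,"z": 0,"turn": -0.4,"jaw": 0.4},
    {"x": -1,"y": -3.8,"z": 0,"turn": 0,"jaw": 0.4},
    {"x": -0.9,"y": -3.6,"z": 0,"turn": 0,"jaw": 0.4},
    {"x": -0.8,"y": -3,"z": 0,"turn": 0,"jaw": 0.4},
    {"x": -0.5,"y": -1.6,"z": 0,"turn": 0,"jaw": 0.4},
  ],
)

```text
t: 6.37
tool_pos: [0.4393, 0.1544, 0.0219]
tool_rot: [-1.563, -0.195, 0.199]
contact_force: [0.4, -0.7, -3.6]
opening: 0.0104
```

Call:
play_rows(
  moves=[
    {"x": 0,"y": 0,"z": 0,"turn": 0,"jaw": 0.4},
    {"x": 0,"y": 0,"z": 0,"turn": 0,"jaw": 0.4},
  ],
)

```text
t: 6.53
tool_pos: [0.4407, 0.1566, 0.0225]
tool_rot: [-1.561, -0.197, 0.197]
contact_force: [0.5, -0.1, -1.5]
opening: 0.0108
```

Run:
```python
from h import *
t=shot('top','t5.png');print(binrect(t,.07),ctrl.get_obs()['tool_pos'])
d=shot('side','s5.png')
```

```text
((462.74847412109375, 69.33369445800781), (195.87713623046875, 177.9943389892578), 17.50693130493164) [0.44119249 0.15728978 0.02277753]
```

View pics/s5.png

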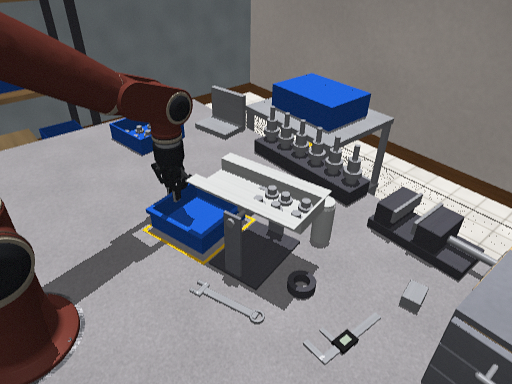

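View pics/t5.png

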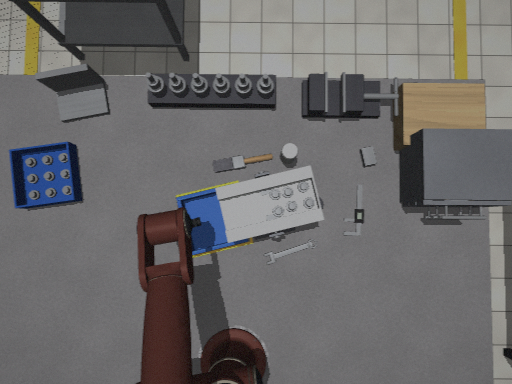

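Call:
play_rows(
  moves=[
    {"x": 0,"y": 0,"z": -0.6,"turn": 0,"jaw": 0.4},
    {"x": 0,"y": 0,"z": -0.4,"turn": 0,"jaw": 0.4},
    {"x": 0,"y": 0,"z": 0,"turn": 0,"jaw": 0.4},
    {"x": 0,"y": 0,"z": 0,"turn": 0,"jaw": 4},
    {"x": 0,"y": 0,"z": 0,"turn": 0,"jaw": 4},
    {"x": 0,"y": 0,"z": 0,"turn": 0,"jaw": 4},
  ],
)

```text
t: 7.13
tool_pos: [0.4413, 0.1574, 0.0126]
tool_rot: [-1.562, -0.199, 0.199]
contact_force: [0.4, 0.1, 0.6]
opening: 0.0398
```

Call:
play_rows(
  moves=[
    {"x": 0,"y": 0,"z": 1.5,"turn": 0,"jaw": 4},
    {"x": 0,"y": 0,"z": 3,"turn": 0,"jaw": 4},
    {"x": 0,"y": 0,"z": 4,"turn": 0,"jaw": 4},
    {"x": 0,"y": 0,"z": 4,"turn": 0,"jaw": 0},
    {"x": 0,"y": 0,"z": 4,"turn": 0,"jaw": 0},
    {"x": 0,"y": 0,"z": 4,"turn": 0,"jaw": 0},
    {"x": 0,"y": 0,"z": 3,"turn": 0,"jaw": 0},
    {"x": 0,"y": 0,"z": 0,"turn": 0,"jaw": 0},
  ],
)

```text
t: 7.8
tool_pos: [0.4447, 0.1579, 0.2565]
tool_rot: [-1.561, -0.21, 0.187]
contact_force: [0.4, 0.1, 1.3]
opening: -0.0002
```

Run:
```python
from h import *
t=shot('top','t6.png');print(binrect(t,.06),ctrl.get_obs()['tool_pos'])
d=shot('side','s6.png')
im=cv2.resize(d['img'][100:280,110:350],None,fx=3.3,fy=3.3,interpolation=cv2.INTER_CUBIC);cv2.imwrite('pics/s6z.png',im[:,:,::-1])
P=ctrl.get_obs()['tool_pos'];print(proj(d,P),proj(d,P+[0,0,.022]))
```

```text
((463.8262939453125, 71.59744262695312), (187.95252990722656, 185.66464233398438), 14.648355484008789) [0.44344051 0.15764397 0.25267551]
[166.67113208 131.06179803] [165.65528048 122.75733669]
```

View pics/s6z.png

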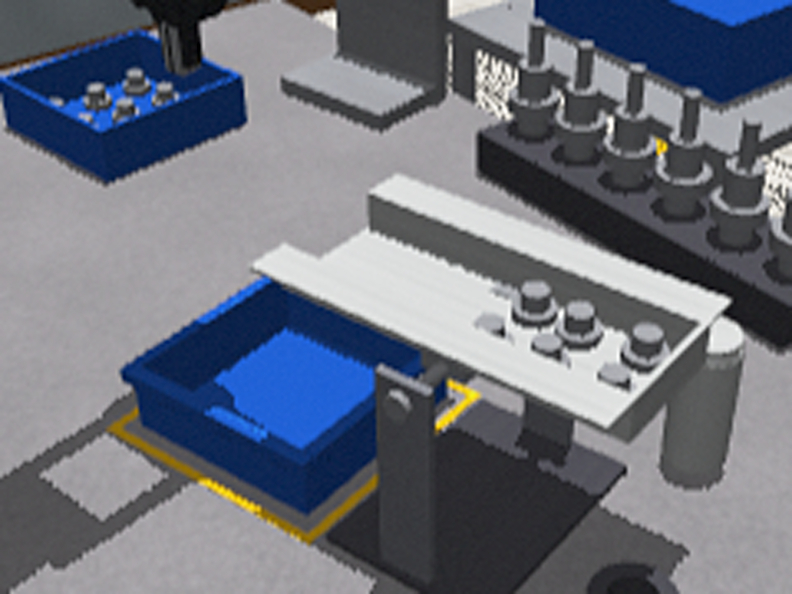

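View pics/s6.png

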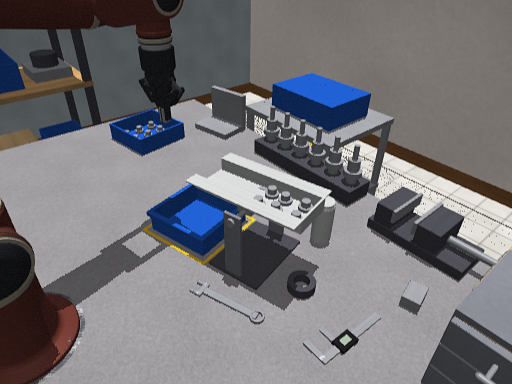

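Call:
play_rows(
  moves=[
    {"x": -0.5,"y": -3,"z": 0,"turn": 0,"jaw": 0},
    {"x": -0.6,"y": -3.6,"z": 0,"turn": 0,"jaw": 0},
    {"x": -0.6,"y": -3.6,"z": 0,"turn": 0,"jaw": 0},
    {"x": -0.6,"y": -3.6,"z": 0,"turn": 0,"jaw": 0},
    {"x": -0.5,"y": -2.7,"z": 0,"turn": 0,"jaw": 0},
    {"x": 0,"y": 0,"z": -3,"turn": 0,"jaw": 0},
    {"x": 0,"y": 0,"z": -2,"turn": 0,"jaw": 0},
    {"x": 0,"y": 0,"z": 0,"turn": 0,"jaw": 0},
  ],
)

```text
t: 8.57
tool_pos: [0.4091, -0.0077, 0.1904]
tool_rot: [-1.558, -0.188, 0.206]
contact_force: [0.0, 0.4, -0.7]
opening: 0.0002
```

Run:
```python
from h import *
P=ctrl.get_obs()['tool_pos'];print(P)
d=shot('side','s7.png')
im=cv2.resize(d['img'][100:280,110:350],None,fx=3.3,fy=3.3,interpolation=cv2.INTER_CUBIC);cv2.imwrite('pics/s7z.png',im[:,:,::-1])
shot('wrist','w7.png')
P=ctrl.get_obs()['tool_pos'];print(P, ctrl.get_obs()['contact_force'])
O=np.array([.509,-.109]);a=np.radians(14.4);r=P[:2]-O;print('stand x,y',r@[np.cos(a),np.sin(a)],r@[-np.sin(a),np.cos(a)])
```

```text
[ 0.40911722 -0.00770119  0.19039181]
[ 0.41176479 -0.00756554  0.19546539] [0.54979671 0.28198939 1.09773929]
stand x,y -0.06895466168817782 0.1224291233799207
```

View pics/s7z.png

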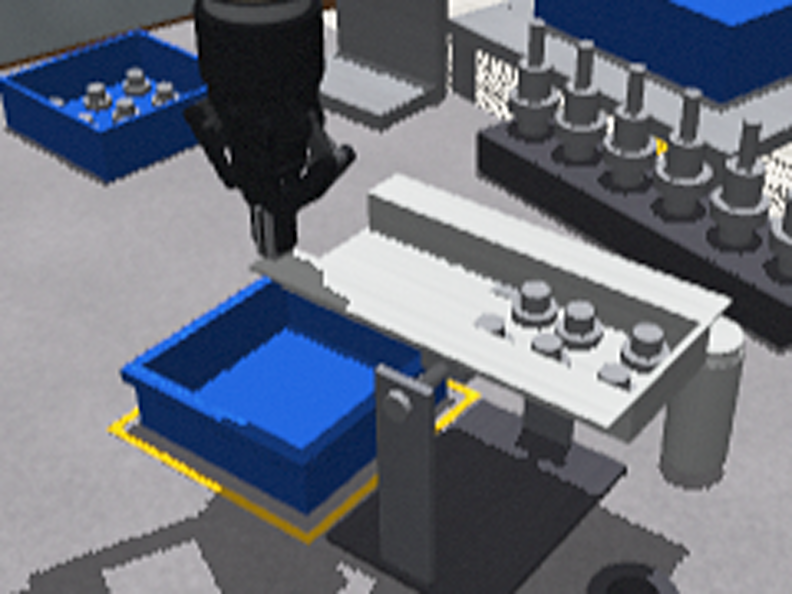

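View pics/w7.png

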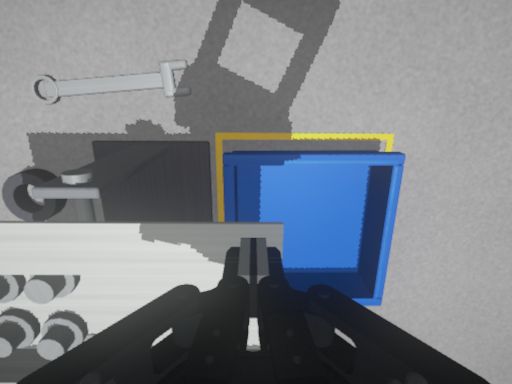

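Call:
play_rows(
  moves=[
    {"x": 0.2,"y": 0,"z": -0.7,"turn": 0,"jaw": 0},
    {"x": 0,"y": 0,"z": -0.6,"turn": 0,"jaw": 0},
    {"x": 0,"y": 0,"z": -0.5,"turn": 0,"jaw": 0},
    {"x": 0,"y": 0,"z": -0.4,"turn": 0,"jaw": 0},
    {"x": 0,"y": 0,"z": 0,"turn": 0,"jaw": 0},
  ],
)

```text
t: 9.08
tool_pos: [0.4154, -0.0071, 0.1761]
tool_rot: [-1.561, -0.2, 0.199]
contact_force: [-0.6, 0.0, 0.7]
opening: 0.0002
```

Call:
play_rows(
  moves=[
    {"x": 0,"y": 0,"z": -0.5,"turn": 0,"jaw": 0},
    {"x": 0,"y": 0,"z": -0.5,"turn": 0,"jaw": 0},
    {"x": 0,"y": 0,"z": -0.5,"turn": 0,"jaw": 0},
    {"x": 0,"y": 0,"z": 0,"turn": 0,"jaw": 0},
  ],
)

```text
t: 9.42
tool_pos: [0.4158, -0.0058, 0.162]
tool_rot: [-1.557, -0.201, 0.197]
contact_force: [-1.8, 5.9, 5.9]
opening: -0.0003
```

Run:
```python
from h import *
d=shot('side','s8.png')
im=cv2.resize(d['img'][100:280,110:350],None,fx=3.3,fy=3.3,interpolation=cv2.INTER_CUBIC);cv2.imwrite('pics/s8z.png',im[:,:,::-1])
P=ctrl.get_obs()['tool_pos'];print(P, ctrl.get_obs()['contact_force'])
```

```text
[ 0.41588874 -0.00624289  0.16210816] [-0.24304398  4.66001677  5.6597469 ]
```

View pics/s8z.png

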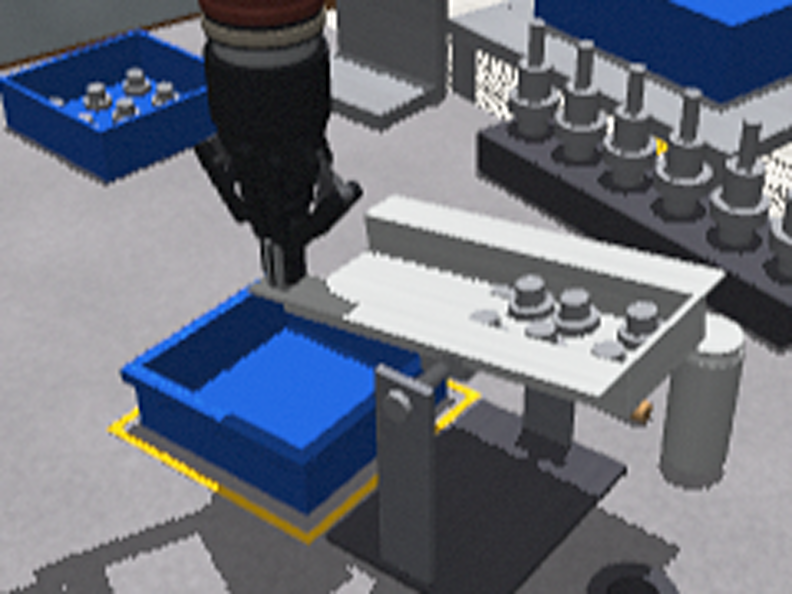

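Call:
play_rows(
  moves=[
    {"x": 0,"y": 0,"z": -0.5,"turn": 0,"jaw": 0},
    {"x": 0,"y": 0,"z": -0.5,"turn": 0,"jaw": 0},
    {"x": 0,"y": 0,"z": -0.5,"turn": 0,"jaw": 0},
    {"x": 0,"y": 0,"z": -0.5,"turn": 0,"jaw": 0},
    {"x": 0,"y": 0,"z": -0.5,"turn": 0,"jaw": 0},
    {"x": 0,"y": 0,"z": -0.5,"turn": 0,"jaw": 0},
    {"x": 0,"y": 0,"z": -0.5,"turn": 0,"jaw": 0},
    {"x": 0,"y": 0,"z": 0,"turn": 0,"jaw": 0},
  ],
)

```text
t: 10.13
tool_pos: [0.4154, -0.0052, 0.1259]
tool_rot: [-1.556, -0.2, 0.198]
contact_force: [-0.8, 7.2, 4.3]
opening: -0.0001
```

Run:
```python
from h import *
d=shot('side','s9.png')
im=cv2.resize(d['img'][100:280,110:350],None,fx=3.3,fy=3.3,interpolation=cv2.INTER_CUBIC);cv2.imwrite('pics/s9z.png',im[:,:,::-1])
P=ctrl.get_obs()['tool_pos'];print(P, ctrl.get_obs()['contact_force'])
```

```text
[ 0.41536069 -0.00557498  0.12609294] [-1.40708735  7.45611794  3.45474969]
```

View pics/s9z.png

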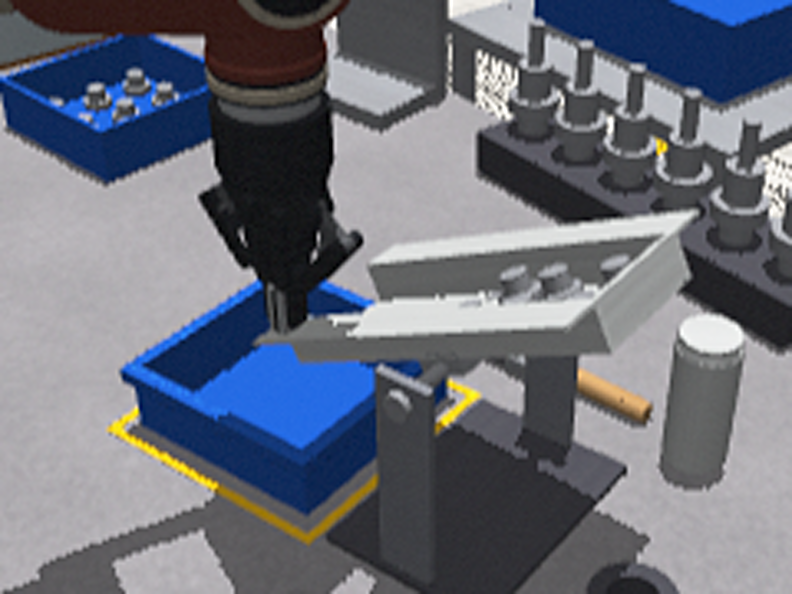

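Call:
play_rows(
  moves=[
    {"x": 0,"y": 0,"z": -0.4,"turn": 0,"jaw": 0},
    {"x": 0,"y": 0,"z": -0.4,"turn": 0,"jaw": 0},
    {"x": 0,"y": 0,"z": -0.4,"turn": 0,"jaw": 0},
    {"x": 0,"y": 0,"z": -0.4,"turn": 0,"jaw": 0},
    {"x": 0,"y": 0,"z": -0.4,"turn": 0,"jaw": 0},
    {"x": 0,"y": 0,"z": -0.4,"turn": 0,"jaw": 0},
    {"x": 0,"y": 0,"z": 0,"turn": 0,"jaw": 0},
    {"x": 0,"y": 0,"z": 0,"turn": 0,"jaw": 0},
  ],
)

```text
t: 10.85
tool_pos: [0.4157, -0.0078, 0.102]
tool_rot: [-1.562, -0.2, 0.197]
contact_force: [1.4, 0.5, 3.6]
opening: -0.0001
```

Run:
```python
from h import *
d=shot('side','s10.png')
im=cv2.resize(d['img'][100:280,110:350],None,fx=3.3,fy=3.3,interpolation=cv2.INTER_CUBIC);cv2.imwrite('pics/s10z.png',im[:,:,::-1])
P=ctrl.get_obs()['tool_pos'];print(P, ctrl.get_obs()['contact_force'])
```

```text
[ 0.41564224 -0.00778569  0.10195998] [1.04644558 0.83228004 2.51059615]
```

View pics/s10z.png

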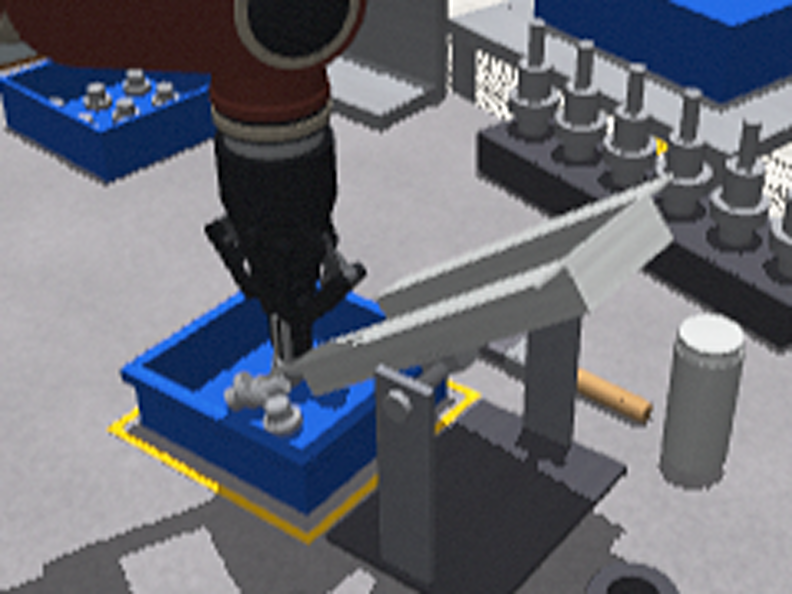

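Call:
play_rows(
  moves=[
    {"x": 0,"y": 0,"z": 0,"turn": 0,"jaw": 0},
    {"x": 0,"y": 0,"z": 0,"turn": 0,"jaw": 0},
    {"x": 0,"y": 0,"z": 0,"turn": 0,"jaw": 0},
    {"x": 0,"y": 0,"z": 0,"turn": 0,"jaw": 0},
    {"x": 0,"y": 0,"z": 0,"turn": 0,"jaw": 0},
    {"x": 0,"y": 0,"z": 0,"turn": 0,"jaw": 0},
  ],
)

```text
t: 11.4
tool_pos: [0.4153, -0.0078, 0.1018]
tool_rot: [-1.562, -0.199, 0.198]
contact_force: [1.5, 1.5, 3.5]
opening: 0.0004
```

Run:
```python
from h import *
d=shot('side','s11.png')
im=cv2.resize(d['img'][100:280,110:350],None,fx=3.3,fy=3.3,interpolation=cv2.INTER_CUBIC);cv2.imwrite('pics/s11z.png',im[:,:,::-1])
d=shot('wrist','w11.png')
d=shot('top','t11.png')
im=cv2.resize(d['img'][130:280,160:350],None,fx=4,fy=4,interpolation=cv2.INTER_CUBIC);cv2.imwrite('pics/t11z.png',im[:,:,::-1])
```

```text
(no output)
```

View pics/s11z.png

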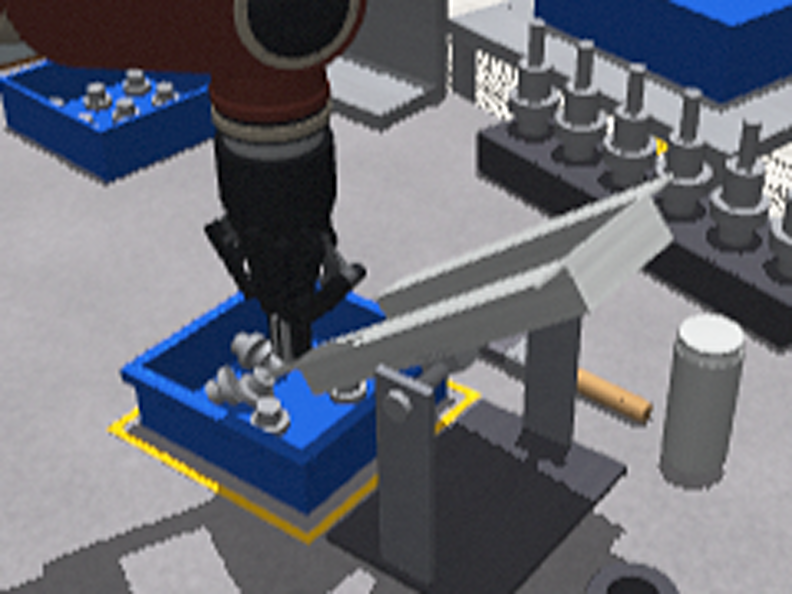

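View pics/w11.png

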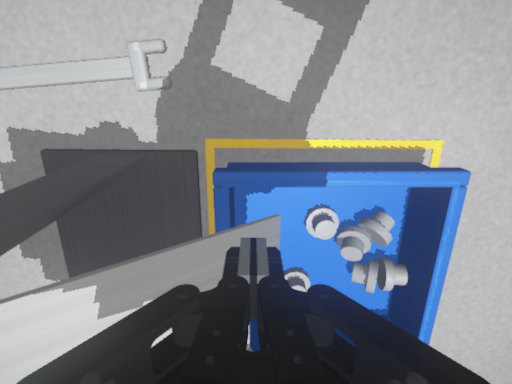

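View pics/t11z.png

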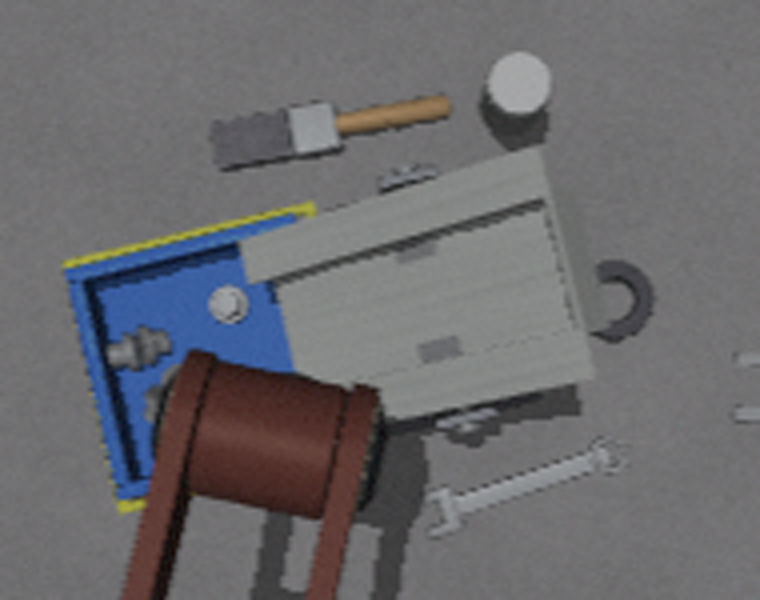

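Call:
play_rows(
  moves=[
    {"x": 0,"y": 0,"z": 1.5,"turn": 0,"jaw": 0},
    {"x": 0,"y": 0,"z": 3,"turn": 0,"jaw": 0},
    {"x": 0,"y": 0,"z": 4,"turn": 0,"jaw": 0},
    {"x": 0,"y": 0,"z": 4,"turn": 0,"jaw": 0},
    {"x": 0,"y": 0,"z": 4,"turn": 0,"jaw": 0},
    {"x": 0,"y": 0,"z": 3,"turn": 0,"jaw": 0},
    {"x": 0,"y": 0,"z": 0,"turn": 0,"jaw": 0},
  ],
)

```text
t: 12.13
tool_pos: [0.4169, -0.0086, 0.3036]
tool_rot: [-1.566, -0.205, 0.191]
contact_force: [0.3, -0.1, 0.1]
opening: 0.0002
```

Run:
```python
from h import *
d=shot('side','s12.png')
im=cv2.resize(d['img'][100:280,110:350],None,fx=3.3,fy=3.3,interpolation=cv2.INTER_CUBIC);cv2.imwrite('pics/s12z.png',im[:,:,::-1])
d=shot('wrist','w12.png')
print(ctrl.get_obs()['tool_pos'])
```

```text
[ 0.41500743 -0.00810955  0.29704001]
```

View pics/s12z.png

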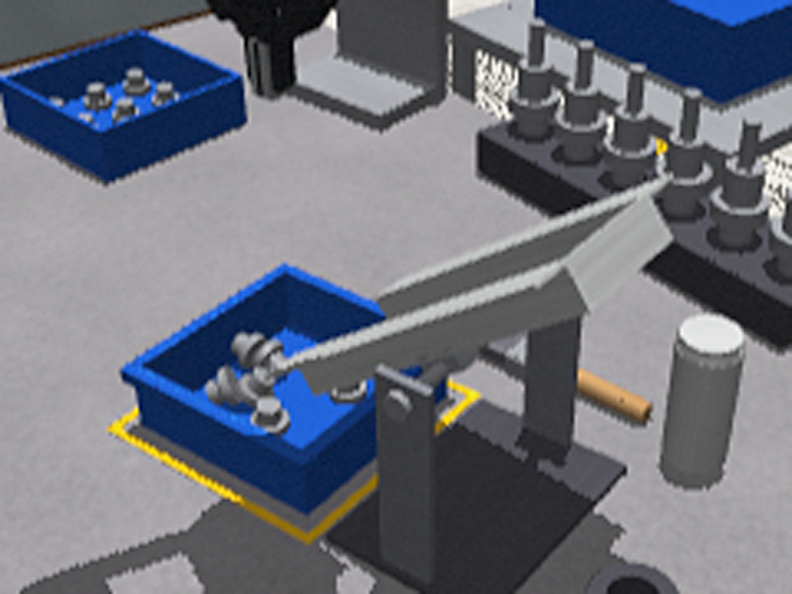

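View pics/w12.png

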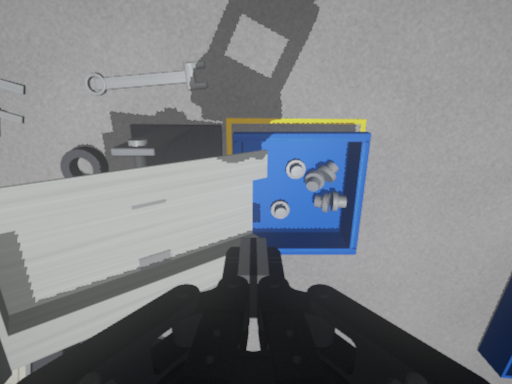

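Run:
```python
from h import *
im=cv2.imread('pics/w12.png')[110:270,210:390]
cv2.imwrite('pics/w12z.png',cv2.resize(im,None,fx=4.4,fy=3.7,interpolation=cv2.INTER_CUBIC))
d=eyes.get_image('wrist')
for r in find_in('wrist','part1_mid'): print(r)
```

```text
{'point': [119.3, 235.2], 'score': 0.7}
{'point': [300.1, 168.3], 'score': 0.53}
```

View pics/w12z.png

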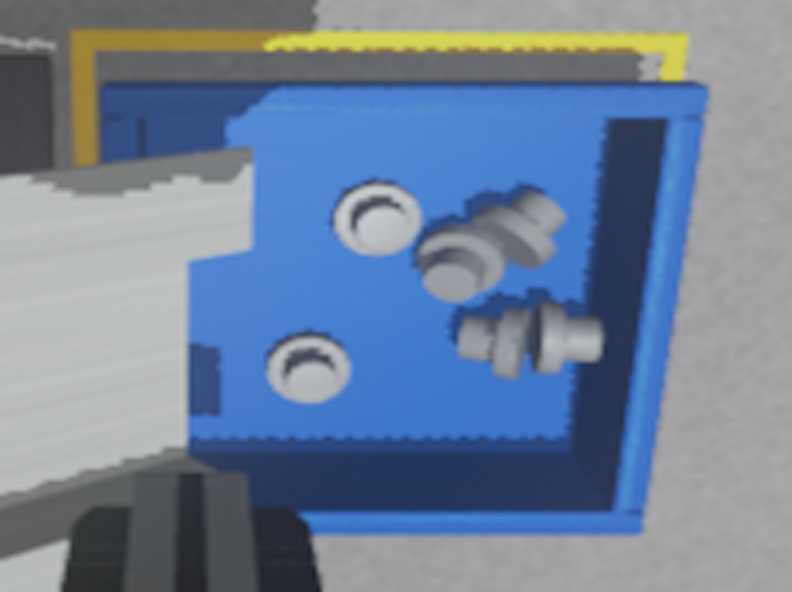

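Call:
play_rows(
  moves=[
    {"x": 0.8,"y": -3,"z": 0,"turn": 0,"jaw": 0},
    {"x": 0.9,"y": -3.5,"z": 0,"turn": 0,"jaw": 0},
    {"x": 0.9,"y": -3.5,"z": 0,"turn": 0,"jaw": 0},
    {"x": 0.9,"y": -3.5,"z": 0,"turn": 0,"jaw": 0},
    {"x": 0.9,"y": -3.5,"z": 0,"turn": 0,"jaw": 0},
    {"x": 0.55,"y": -2,"z": 0,"turn": 0,"jaw": 0},
    {"x": 0,"y": 0,"z": 0,"turn": 0,"jaw": 0},
    {"x": 0,"y": 0,"z": 0,"turn": 0,"jaw": 0},
  ],
)

```text
t: 13.0
tool_pos: [0.4635, -0.198, 0.2936]
tool_rot: [-1.558, -0.193, 0.2]
contact_force: [-0.2, 0.0, -1.2]
opening: -0.0001
```

Run:
```python
from h import *
d=shot('side','s13.png')
im=cv2.resize(d['img'][100:280,110:350],None,fx=3.3,fy=3.3,interpolation=cv2.INTER_CUBIC);cv2.imwrite('pics/s13z.png',im[:,:,::-1])
d=shot('wrist','w13.png')
P=ctrl.get_obs()['tool_pos'];print(P)
O=np.array([.509,-.109]);a=np.radians(14.4);r=P[:2]-O;print('stand x,y',r@[np.cos(a),np.sin(a)],r@[-np.sin(a),np.cos(a)])
```

```text
[ 0.46384831 -0.19683952  0.29493211]
stand x,y -0.06557796498835722 -0.0738511152487975
```

View pics/s13z.png

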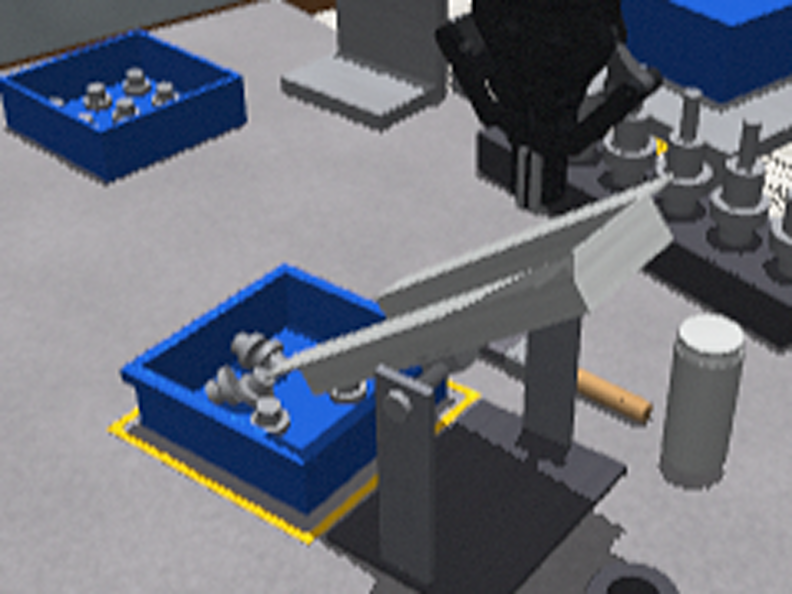

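View pics/w13.png

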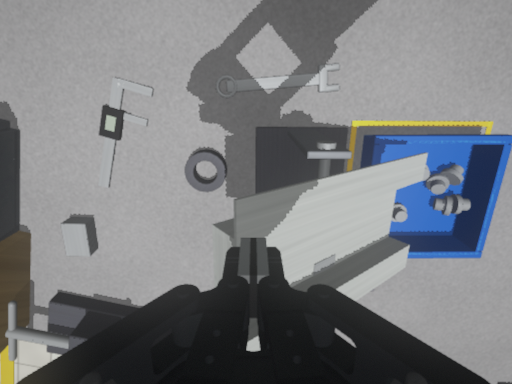

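Call:
play_rows(
  moves=[
    {"x": -0.25,"y": 1,"z": -1,"turn": 0,"jaw": 0},
    {"x": 0,"y": 0,"z": -2,"turn": 0,"jaw": 0},
    {"x": 0,"y": 0,"z": -1.5,"turn": 0,"jaw": 0},
    {"x": 0,"y": 0,"z": -1,"turn": 0,"jaw": 0},
    {"x": 0,"y": 0,"z": -0.6,"turn": 0,"jaw": 0},
    {"x": 0,"y": 0,"z": -0.6,"turn": 0,"jaw": 0},
    {"x": 0,"y": 0,"z": 0,"turn": 0,"jaw": 0},
  ],
)

```text
t: 13.68
tool_pos: [0.4629, -0.1875, 0.2314]
tool_rot: [-1.564, -0.202, 0.197]
contact_force: [0.5, -0.3, 3.2]
opening: -0.0001
```

Run:
```python
from h import *
d=shot('side','s14.png')
im=cv2.resize(d['img'][100:280,110:350],None,fx=3.3,fy=3.3,interpolation=cv2.INTER_CUBIC);cv2.imwrite('pics/s14z.png',im[:,:,::-1])
o=ctrl.get_obs();print(o['tool_pos'],o['contact_force'])
```

```text
[ 0.46285441 -0.18738285  0.23132266] [-0.44490965  1.42337209  3.38244715]
```

View pics/s14z.png

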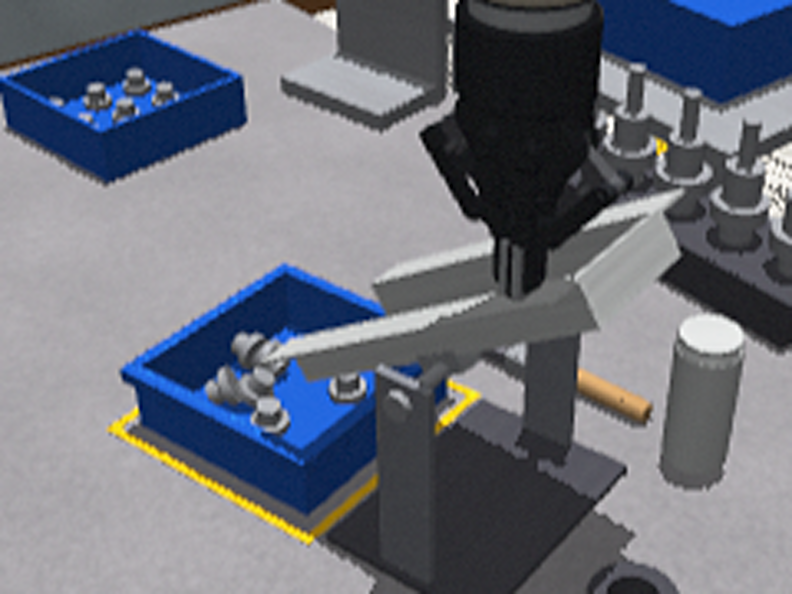

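Call:
play_rows(
  moves=[
    {"x": 0.1,"y": -0.4,"z": -0.7,"turn": 0,"jaw": 0},
    {"x": 0.1,"y": -0.4,"z": -0.7,"turn": 0,"jaw": 0},
    {"x": 0.1,"y": -0.4,"z": -0.7,"turn": 0,"jaw": 0},
    {"x": 0.1,"y": -0.4,"z": -0.7,"turn": 0,"jaw": 0},
    {"x": 0.1,"y": -0.4,"z": -0.7,"turn": 0,"jaw": 0},
    {"x": 0.1,"y": -0.4,"z": -0.7,"turn": 0,"jaw": 0},
    {"x": 0,"y": 0,"z": -0.5,"turn": 0,"jaw": 0},
    {"x": 0,"y": 0,"z": 0,"turn": 0,"jaw": 0},
  ],
)

```text
t: 14.4
tool_pos: [0.4697, -0.2133, 0.185]
tool_rot: [-1.567, -0.202, 0.196]
contact_force: [1.9, -3.4, 5.2]
opening: -0.0
```

Call:
play_rows(
  moves=[
    {"x": 0,"y": 0,"z": -0.3,"turn": 0,"jaw": 0},
    {"x": 0,"y": 0,"z": -0.2,"turn": 0,"jaw": 0},
    {"x": 0,"y": 0,"z": 0,"turn": 0,"jaw": 0},
  ],
)

```text
t: 14.65
tool_pos: [0.4699, -0.2135, 0.1806]
tool_rot: [-1.568, -0.203, 0.195]
contact_force: [0.8, -4.0, 7.5]
opening: -0.0
```

Call:
play_rows(
  moves=[
    {"x": 0,"y": 0,"z": -0.2,"turn": 0,"jaw": 0},
    {"x": 0,"y": 0,"z": -0.2,"turn": 0,"jaw": 0},
    {"x": 0,"y": 0,"z": 0,"turn": 0,"jaw": 0},
  ],
)

```text
t: 14.9
tool_pos: [0.4701, -0.2141, 0.1784]
tool_rot: [-1.57, -0.203, 0.195]
contact_force: [-2.1, -3.2, 12.7]
opening: 0.0001
```

Call:
play_rows(
  moves=[
    {"x": 0,"y": 0,"z": -0.2,"turn": 0,"jaw": 0},
    {"x": 0,"y": 0,"z": 0,"turn": 0,"jaw": 0},
  ],
)

```text
t: 15.07
tool_pos: [0.4702, -0.2142, 0.1783]
tool_rot: [-1.57, -0.203, 0.195]
contact_force: [-5.0, -1.6, 19.3]
opening: 0.0001
```

At the home stop (z stopped moving, force 19 N). Lift clear and check.

Call:
play_rows(
  moves=[
    {"x": 0,"y": 0,"z": 1,"turn": 0,"jaw": 0},
    {"x": 0,"y": 0,"z": 2,"turn": 0,"jaw": 0},
    {"x": 0,"y": 0,"z": 3,"turn": 0,"jaw": 0},
    {"x": 0,"y": 0,"z": 3,"turn": 0,"jaw": 0},
    {"x": -2,"y": 0,"z": 2,"turn": 0,"jaw": 0},
    {"x": -3,"y": 0,"z": 0,"turn": 0,"jaw": 0},
    {"x": -3,"y": 0,"z": 0,"turn": 0,"jaw": 0},
    {"x": 0,"y": 0,"z": 0,"turn": 0,"jaw": 0},
  ],
)

```text
t: 15.73
tool_pos: [0.3853, -0.2111, 0.282]
tool_rot: [-1.563, -0.197, 0.198]
contact_force: [0.2, 0.2, 0.2]
opening: -0.0001
```

Run:
```python
from h import *
np.set_printoptions(precision=4,suppress=True)
d=shot('side','s15.png')
im=cv2.resize(d['img'][100:280,110:350],None,fx=3.3,fy=3.3,interpolation=cv2.INTER_CUBIC);cv2.imwrite('pics/s15z.png',im[:,:,::-1])
o=ctrl.get_obs();print(o['tool_pos'],o['contact_force'],o['t'])
d0=cv2.imread('pics/side0.png');a=cv2.absdiff(d0,cv2.imread('pics/s15.png')).max(2)
print('diff in trough/tail region',(a[170:225,190:335]>40).sum())
print('lip side',pinpoint('side','lip')[:1],'flange',pinpoint('side','flange')[:1])
t=shot('top','t15.png')
im=cv2.resize(t['img'][130:280,160:350],None,fx=4,fy=4,interpolation=cv2.INTER_CUBIC);cv2.imwrite('pics/t15z.png',im[:,:,::-1])
```

```text
[ 0.3868 -0.2113  0.2818] [-0.2613  0.2517 -0.0517] 15.7833
diff in trough/tail region 2265
lip side [{'point': [206.5, 178.6], 'score': 0.72}] flange [{'point': [234.0, 197.9], 'score': 0.81}]
```

View pics/s15z.png

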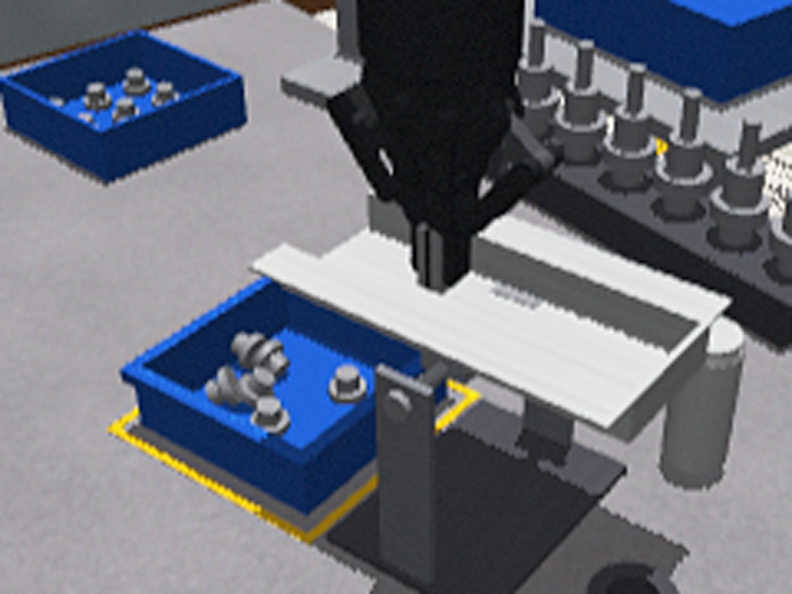

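View pics/t15z.png

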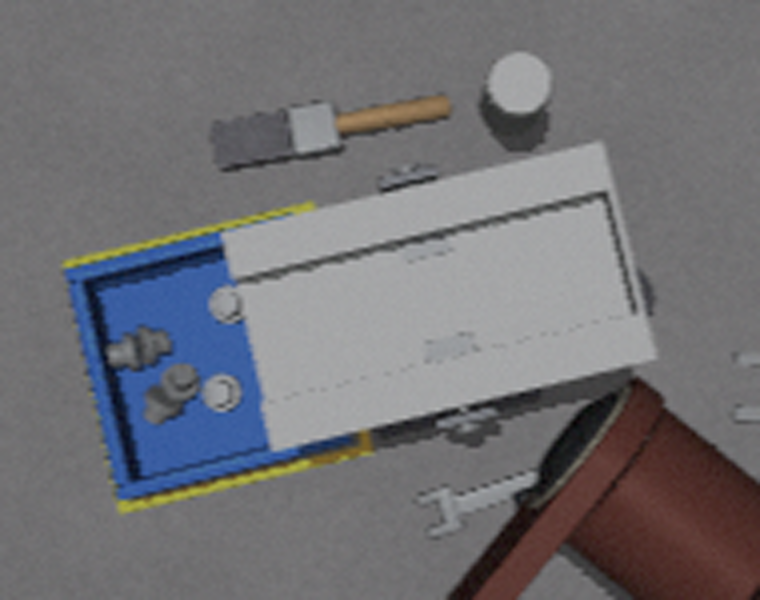

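```bash
python3 -c "
from h import *
print(finish_job())"
```

```text
the job is handed in; nothing more can be done
None
```

The job is done and handed in at about 16 s: the bin is in its outline with all six bushes in it, and the trough is back level. No verdict was reported, so this rests on my own checks.

**What I did**
- I gripped the bin by the rim on its far side, carried it into the yellow outline and set it down.
- I pressed the robot-side flange near the lip until the trough was close to fully tipped and the bushes slid out. I then pressed the same flange near the tail until the trough met its home stop, where the force rose to 19 N with no more movement. Finally I lifted the arm clear.

**Last checks**
- **Bin:** after release, its centre measured about 2 mm from the outline's centre and within about 0.3° of square. It looked unmoved in the final pictures.
- **Bushes:** all six show in the bin, two upright and two pairs lying down. I counted them by eye, because the trained network found only one of them in the bin.
- **Trough:** it is empty, and its corners are at the same pixels as before tipping.
- **Bystanders:** the brush and oil can look unmoved. The wrench and collar are only partly visible in the last close-ups. I compared them by eye and did not measure them, and the caliper and gauge were mostly outside those views.
- **Arm:** the contact force read about 0 N with the tool clear of everything.

**What went wrong or disagreed**
- My first two move calls were refused because each row needs all five fields.
- The fingertips sit about 22–25 mm higher than the reported TCP. The first grasp closed above the rim because of this, so I corrected the height and gripped again.

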